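# Back the welding positioner off one notch

## Task

The ratchet positioner has been clicked one notch too far. With a fingertip, push the pawl's leaning lever up and over so that the pawl lifts clear and stays thrown back, push the wheel backward (clockwise seen from above) one notch by a peg, then tip the pawl forward again so that it drops fully into the notch. Only push, gently: grip nothing, leave the pipe standing on the wheel and leave the other things alone.

Things in the scene. Friction and masses are not known exactly. Their poses are not given: they have to be found in the camera images.
- positioner: the ratchet positioner, fixed to the bench: a 200 x 200 x 12 mm base plate with a toothed wheel of 198 mm diameter on a vertical axis, and a pawl in a bracket on its +y side. Origin: on the wheel's axis at the bench surface, z up; its +y axis points from the wheel's axis straight out to the pawl. All radii below are from this axis, all heights above the bench.
- wheel (a joint): turn of the wheel, rad; grows counter-clockwise seen from above (forward), falls clockwise (backward). At 0 a tooth's face touches the pawl; starts 0.01 to 0.09 forward of that, in play. The notch before is the same at -0.524: the lowered pawl falls well into it with the wheel at -0.51 to -0.40; past -0.524 it lands on the next tooth. Turns stiffly (3 N at a peg), stays where left.
- wheel_teeth (a point): the wheel's centre at the height of the notch floors (38 mm). Twelve saw teeth, 30 degrees apart and 10 mm high, stand on the rim at radius 79 to 99 mm; their upright faces stop backward motion against the lowered pawl, their ramps let the wheel go forward. The plate inside them has radius 74 mm, top at height 54 mm.
- pawl (a joint): swing of the pawl, rad, about a level hinge parallel to the positioner's x axis at radius 126 mm, height 52 mm. 0: nose on a notch floor, lever leaning 35 degrees in over the wheel; grows as the lever is pushed up and outward, lifting the nose; stop at 1.15. The lever is weighted: it balances at about 0.69 and falls to the side it is left on; about 1 N pushes it. Nothing else holds it.
- pawl_bar (a point): centre of the weighted crossbar ending the pawl's lever: a round steel bar 16 mm thick, 44 mm long, level, parallel to the hinge, 75 mm from it on a 10 mm round stem. Pawl down: radius 83 mm, height 113 mm, over the wheel, with room for a fingertip on its wheel-axis side; thrown back: radius 165 mm, height 116 mm. The hinge bracket reaches height 64 mm.
- pipe_stub: the loose workpiece: a short steel pipe, outside 50 mm, wall 4 mm, 38 mm high, standing on the middle of the wheel (underside, its origin, at height 54 mm) over a low round spigot; it rides with the wheel and is to be left standing there.
- peg0 (a point): centre of the top (height 86 mm) of push peg 0, one of six upright steel pegs 12 mm thick and 32 mm tall, fixed 60 degrees apart at radius 70 mm on the wheel's plate (plate top at height 54 mm, radius 74 mm).
- peg1 (a point): centre of the top (height 86 mm) of push peg 1, one of six upright steel pegs 12 mm thick and 32 mm tall, fixed 60 degrees apart at radius 70 mm on the wheel's plate (plate top at height 54 mm, radius 74 mm).
- peg2 (a point): centre of the top (height 86 mm) of push peg 2, one of six upright steel pegs 12 mm thick and 32 mm tall, fixed 60 degrees apart at radius 70 mm on the wheel's plate (plate top at height 54 mm, radius 74 mm).
- peg3 (a point): centre of the top (height 86 mm) of push peg 3, one of six upright steel pegs 12 mm thick and 32 mm tall, fixed 60 degrees apart at radius 70 mm on the wheel's plate (plate top at height 54 mm, radius 74 mm).
- peg4 (a point): centre of the top (height 86 mm) of push peg 4, one of six upright steel pegs 12 mm thick and 32 mm tall, fixed 60 degrees apart at radius 70 mm on the wheel's plate (plate top at height 54 mm, radius 74 mm).
- peg5 (a point): centre of the top (height 86 mm) of push peg 5, one of six upright steel pegs 12 mm thick and 32 mm tall, fixed 60 degrees apart at radius 70 mm on the wheel's plate (plate top at height 54 mm, radius 74 mm).
- wrench: a steel open-end wrench lying flat beside the positioner; bystander. Origin under its middle.
- dish: a shallow round metal dish, 84 mm across and 22 mm high; bystander. Origin under its middle.
- tape_roll: a paper tape roll, ring 76 mm across and 24 mm high; bystander. Origin under its middle.
- jar: a small amber jar with a metal cap, 40 mm across and 60 mm high; bystander. Origin under its middle.
- pen_cup: a metal cup of pens, 72 mm across, 95 mm high (pens to about 165 mm), on the robot's left; bystander. Origin under its middle.
- hammer: a hammer lying on the table to the robot's left; bystander. Origin under its middle.

How it is judged:
On the way, in this order (a step that is already met when the one before it is completed fails the run):
1. the pawl is thrown back clear of the teeth, the wheel still in its first notch (value of joint pawl above 1 rad and value of joint wheel above -0.15 rad), for 0.2 s.
2. with the pawl still up, the wheel is pushed back one notch (value of joint pawl above 0.7 rad and value of joint wheel between -0.6 and -0.33 rad), for 0.1 s.
At the end, for the whole second after the job is handed in: The wheel rests one notch back (joint between -0.56 and -0.33 rad), the pawl lies down in that notch (joint below 0.14 rad), and the pipe still stands on the middle of the wheel (value of joint wheel between -0.56 and -0.33 rad and value of joint pawl below 0.14 rad and velocity of joint wheel between -0.03 and 0.03 rad/s and velocity of joint pawl between -0.1 and 0.1 rad/s and horizontal distance between pipe_stub and positioner below 0.008 m and angle between pipe_stub's own z axis and vertical below 0.1 rad and height (world z) of pipe_stub below 0.06 m); the robot touches nothing.
It fails at once if the wheel is turned back nearly two notches (value of joint wheel below -0.95 rad).
It fails at once if the wheel is clicked forward a notch (value of joint wheel above 0.45 rad).
It fails at once if the positioner, its pawl or its pegs are gripped or forced (over 40 N) (contact force between the fingers and positioner above 40 N).
It fails at once if the pipe is lifted, tipped or knocked off the middle of the wheel (height (world z) of pipe_stub above 0.066 m or angle between pipe_stub's own z axis and vertical above 0.25 rad or horizontal distance between pipe_stub and positioner above 0.012 m).
It fails at once if a bystander is lifted or pushed more than 30 mm (distance of any of wrench, dish, tape_roll, jar, pen_cup, hammer from where it was at the start of the episode above 0.03 m).
It also fails if it takes over 58 s, if anything falls off the work surface, if the arm or the gripper's body presses on something with over 40 N, if the wrist force passes 120 N, or if a joint passes its speed limit or range.

## Robot

A 6-joint arm with a two-finger parallel gripper is mounted at the origin on the work surface. World frame = base frame: x ahead of the robot, y to its left, z up, the work surface at z = 0. Lengths are in m, angles in rad, forces in N, time in s.
With the tool pointing down it reaches from about 0.35 to 0.775 m from the base axis. Payload 7.3 kg.
Tool frame: the origin (TCP) lies at the very end of the fingers, on their centre line; the grasp point (between the pads) lies 19 mm behind it; z points along the fingers, y is the line along which they close (so a half turn about z gives the same grasp; the last joint's range is limited). The gripper opens to 92 mm and grips with 3 to 60 N. Pads are 19 mm wide; open, the fingers measure 130 mm over their backs; the gripper's body (75 mm by 190 mm) begins 47 mm behind the grasp point.
Start: joints at [1.002, 0.342, 1.524, -0, 1.275, -0.146], TCP at [0.215, 0.479, 0.227] pointing down, gripper open.
Joint ranges: [-2.53, 2.53], [-0.77, 2.02], [0.04, 2.7], [-1, 4.14], [0.28, 2.66], [-3.11, 3.11]. Speed limits (rad/s): [2.57, 2.57, 3.14, 3.14, 3.14, 3.14].

## Interface

Orientations are given as a unit quaternion [x, y, z, w].
In Python, from bench import get_obs, optics, hand_in gives the robot as it stands.
- The arm moves only by the tool send_rows, never from a script. Its argument "motion" is a list of rows, each an object of numbers: "rx", "ry", "rz": the turn, a rotation vector about the tool's x, y, z in degrees; "dx", "dy", "dz": the shift along the tool's x, y, z in m; "jaw": the finger opening in m, from 0 to 0.0918. In form: [{"rx": .., "ry": .., "rz": .., "dx": .., "dy": .., "dz": .., "jaw": ..}, ...]. A call has 1 to 10 rows; each row is the pose to reach, as a shift and turn from the pose commanded when the call began, along the tool's axes at that moment; what a row does not reach only later rows make up. A row lasts 1/12 s, in which the tool goes at most 41.7 mm and 7.16 degrees, less where a joint would pass 70% of its speed; a pose out of reach is approached as far as the arm can. A call with a gripper value outside its range is refused whole. The fingers move at their own pace and stop on an object; "grip_force" is the grip in N (left out, the last holds). Time passes only in rows, so rows that repeat a pose let the fingers close. It gives the time, the measured TCP pose, the force, the opening and the grip force at its end, in the units of the state.
- get_obs(): the state, without advancing time (a new reading comes with each control period).
- optics.snapshot(name): name is "scene" or "top" or "wrist"; returns the picture (384x512x3 uint8, red, green, blue); there is no depth.
- optics.camera_model(name): a dict with "intrinsics" (3x3 intrinsics, pixels), "R" (3x3) and "t" (3): a world point X has camera coordinates R X + t. Camera axes: x right, y down, z forward; pixel columns grow to the right and rows downward; lengths in m; the calibration is good to about 2 mm. A picture is of the moment at which its call begins: read the wrist's pose just before it. camera_model takes no time and is no camera call; for the wrist camera it gives the pose at the moment of the call.
- hand_in(): hands the job in; it is judged then, once.
The state is a dict: "t": time; "joint_positions": joint angles; "qd": joint speeds; "joint_torque": joint torques, N m; "ee_pos": TCP position; "ee_rot": TCP orientation; "wrist_force": force on the tool from outside, world axes, zero at the start; "moment": the same for the moment, N m; "opening": finger opening in m; "grip_force": force on a finger pad.
Only numpy, scipy, OpenCV 4.12 (cv2) and the standard library are available. Lean on these libraries where they do the work, as an engineer would, in place of code of your own. Each camera call takes 0.05 s, during which the arm holds its last target. There are 200 camera calls.

## Working session

There is one attempt and no reset: what is moved stays moved. The work goes in short steps, Python scripts to look and compute and a tool call to move; the robot and the scene stay as the last step left them, time stands still between calls to the robot, and variables do not carry over. Pictures are saved under pics/ and viewed, at most 10 in all, crops included, and the job is handed in when it is done.

Besides the shell and the picture viewer there is one more tool, called after "Call:" as name(argument=value, ...) on one line, values as JSON. send_rows: Moves the arm, as the interface text tells. Its arguments: {"type":"object","properties":{"motion":{"type":"array"},"grip_force":{"type":"number"}},"required":["motion"]}

```bash
mkdir -p pics; python3 - <<'E'
from bench import get_obs, optics
import cv2
print(get_obs())
for n in("top","scene"):
    im=optics.snapshot(n)[:,:,::-1]; m=optics.camera_model(n); print(n,m)
    cv2.imwrite(f"pics/{n}0.png",im)
    cv2.imwrite(f"pics/{n}0b.png",cv2.resize(im,(800,600),interpolation=cv2.INTER_CUBIC))
E
```

```text
{'t': 0.0, 'joint_positions': array([ 1.00200411e+00,  3.42699668e-01,  1.52503392e+00,  1.95737110e-05,
        1.27543060e+00, -1.45971326e-01]), 'qd': array([-0.00212744,  0.00162062, -0.00037024,  0.00025826,  0.00115056,
        0.00108111]), 'joint_torque': array([-1.43392241e-03, -4.31238091e+01, -2.44223768e+01,  7.16203311e-02,
        5.58321574e-02, -1.08265901e-04]), 'ee_pos': array([0.21515489, 0.47842197, 0.22605105]), 'ee_rot': array([ 2.09841878e-01,  9.77735020e-01, -7.32843975e-04, -2.83648258e-04]), 'wrist_force': array([-0.36526264,  1.06915449,  0.57489112]), 'moment': array([-0.02216978, -0.00972702,  0.00341503]), 'grip_force': 0.0, 'opening': 0.09200711461153076}
top {'intrinsics': array([[354.70464066,   0.        , 255.98993918],
       [  0.        , 354.70464066, 189.59010329],
       [  0.        ,   0.        ,   1.        ]]), 'R': array([[-0.00295399, -0.99957209, -0.02910171],
       [-0.99803116,  0.00477019, -0.06253834],
       [ 0.0626504 ,  0.02885967, -0.99761819]]), 't': array([0.08529144, 0.59243925, 1.03847531])}
scene {'intrinsics': array([[367.16096927,   0.        , 251.63713117],
       [  0.        , 367.16096927, 194.92546865],
       [  0.        ,   0.        ,   1.        ]]), 'R': array([[ 0.55952475,  0.82878858,  0.00644529],
       [ 0.69826577, -0.46718946, -0.5423642 ],
       [-0.44649408,  0.30796672, -0.84011876]]), 't': array([-0.37464   , -0.31886397,  1.32159146])}
```

View pics/top0b.png

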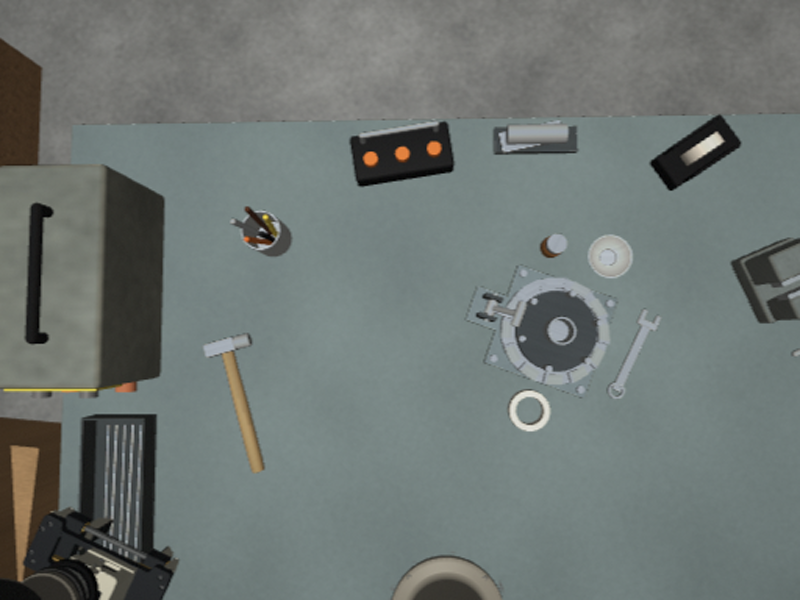

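View pics/scene0b.png

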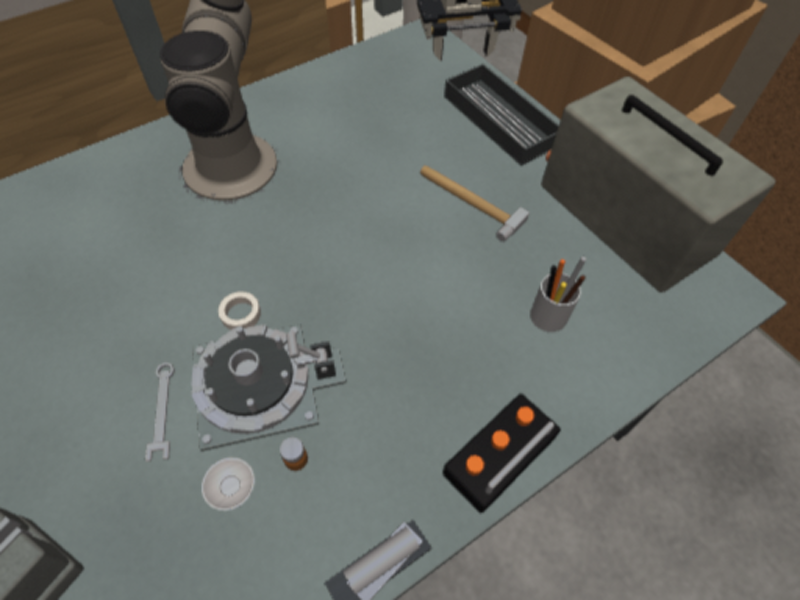

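The top view shows the wheel at about (556,330) with the pawl to its left (bracket at about (488,305)). The scene view shows the wheel at (248,375) and the pawl at (315,355). Next I'll enlarge both.

```bash
python3 - <<'E'
import cv2,numpy as np
a=cv2.imread("pics/top0.png")[160:265,290:410]; b=cv2.imread("pics/scene0.png")[195:300,110:230]
f=lambda i:cv2.resize(i,None,fx=5.7,fy=5.7,interpolation=cv2.INTER_CUBIC)
cv2.imwrite("pics/c1.png",f(a)); cv2.imwrite("pics/c2.png",f(b))
E
```

```text
(no output)
```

View pics/c1.png

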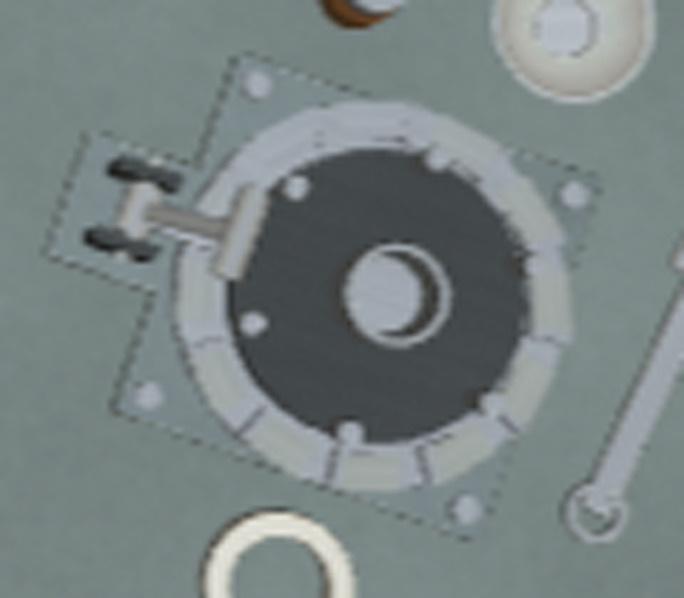

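View pics/c2.png

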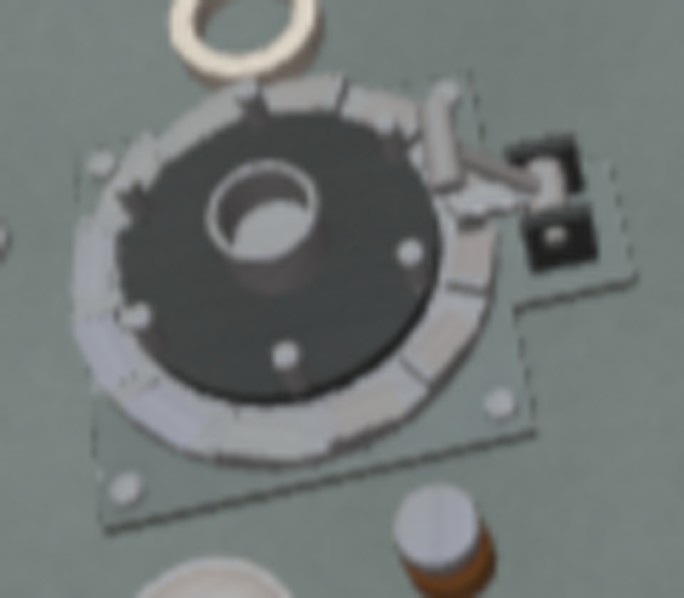

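The top crop shows plate corners at (237,57), (600,180), (470,540) and (115,410). Peg tops are at (297,187), (254,322), (349,433), (492,403) and (438,158), and the bar runs from (255,187) to (230,275). The scene crop gives peg tops at (410,252), (286,355), (136,316) and (250,95), and plate corners at (535,433) and (105,530).

```bash
cat > h.py <<'E'
import numpy as np, cv2
from bench import get_obs, optics
from scipy.spatial.transform import Rotation as Ro
def proj(n,X):
    m=optics.camera_model(n); c=np.asarray(X)@m["R"].T+m["t"]; p=c@m["intrinsics"].T; return p[:,:2]/p[:,2:]
E
python3 - <<'E'
from h import *
from scipy.optimize import least_squares
T=lambda L:np.array(L,float)/5.7+[290,160]-.4
S=lambda L:np.array(L,float)/5.7+[110,195]-.4
ct=T([(237,57),(600,180),(470,540),(115,410)]); pt=T([(297,187),(254,322),(349,433),(492,403),(438,158)])
bt=T([(255,187),(230,275)]); ps=S([(410,252),(286,355),(136,316),(250,95)]); cs=S([(535,433),(105,530)])
def W(p,L):
    c,s=np.cos(p[2]),np.sin(p[2]); L=np.asarray(L,float)
    return np.c_[p[0]+c*L[:,0]-s*L[:,1],p[1]+s*L[:,0]+c*L[:,1],L[:,2]]
def pegs(p): 
    a=p[3]+np.arange(6)*np.pi/3; return W(p,np.c_[.07*np.cos(a),.07*np.sin(a),a*0+.086])
C=np.array([(.1,.1,.012),(.1,-.1,.012),(-.1,-.1,.012),(-.1,.1,.012)])
B=np.array([(.022,.083,.115),(-.022,.083,.115)])
def near(a,b): return (a-b[np.argmin(((a[:,None]-b[None])**2).sum(2),1)]).ravel()
def r(p):
    return np.concatenate([near(ct,proj("top",W(p,C))),near(cs,proj("scene",W(p,C))),near(pt,proj("top",pegs(p))),near(ps,proj("scene",pegs(p))),near(bt,proj("top",W(p,B)))])
m=optics.camera_model("top")
q=T([(362,295)])[0]; d=m["R"].T@np.linalg.inv(m["intrinsics"])@np.r_[q,1]; o=-m["R"].T@m["t"]; x=o-d*o[2]/d[2]
best=min((least_squares(r,[x[0],x[1],y0,a],loss="soft_l1") for y0 in(-.3,.0,.3) for a in np.arange(0,1.05,.2)),key=lambda s:s.cost)
p=best.x;print(p,best.cost,np.round(best.fun.reshape(-1,2),1).tolist())
print("pegs local ang deg",np.degrees(p[3])+np.arange(6)*60); print(np.round(pegs(p),4)); print(np.round(W(p,B),4)); print("pawl dir",-np.sin(p[2]),np.cos(p[2]))
o=get_obs();print(Ro.from_quat(o["ee_rot"]).as_matrix().round(3))
print(proj("top",W(p,B)),bt)
E
```

```text
Traceback (most recent call last):
  File "h.py", line 5, in proj
    m=optics.camera_model(n); c=np.asarray(X)@m["R"].T+m["t"]; p=c@m["intrinsics"].T; return p[:,:2]/p[:,2:]
ValueError: time passes only in moves, steps and waits
```

```bash
cat > h.py <<'E'
import numpy as np, cv2
from bench import get_obs, optics
from scipy.spatial.transform import Rotation as Ro
M={n:optics.camera_model(n) for n in("top","scene")}
def proj(n,X):
    m=M[n]; c=np.asarray(X)@m["R"].T+m["t"]; p=c@m["intrinsics"].T; return p[:,:2]/p[:,2:]
def W(p,L):
    c,s=np.cos(p[2]),np.sin(p[2]); L=np.asarray(L,float)
    return np.c_[p[0]+c*L[:,0]-s*L[:,1],p[1]+s*L[:,0]+c*L[:,1],L[:,2]]
def pegs(p): 
    a=p[3]+np.arange(6)*np.pi/3; return W(p,np.c_[.07*np.cos(a),.07*np.sin(a),a*0+.086])
E
python3 - <<'E'
from h import *
from scipy.optimize import least_squares
T=lambda L:np.array(L,float)/5.7+[290,160]-.4
S=lambda L:np.array(L,float)/5.7+[110,195]-.4
ct=T([(237,57),(600,180),(470,540),(115,410)]); pt=T([(297,187),(254,322),(349,433),(492,403),(438,158)])
bt=T([(255,187),(230,275)]); ps=S([(410,252),(286,355),(136,316),(250,95)]); cs=S([(535,433),(105,530)])
C=np.array([(.1,.1,.012),(.1,-.1,.012),(-.1,-.1,.012),(-.1,.1,.012)])
B=np.array([(.022,.083,.115),(-.022,.083,.115)])
def near(a,b): return (a-b[np.argmin(((a[:,None]-b[None])**2).sum(2),1)]).ravel()
def r(p):
    return np.concatenate([near(ct,proj("top",W(p,C))),near(cs,proj("scene",W(p,C))),near(pt,proj("top",pegs(p))),near(ps,proj("scene",pegs(p))),near(bt,proj("top",W(p,B)))])
m=M["top"]
q=T([(362,295)])[0]; d=m["R"].T@np.linalg.inv(m["intrinsics"])@np.r_[q,1]; o=-m["R"].T@m["t"]; x=o-d*o[2]/d[2]
best=min((least_squares(r,[x[0],x[1],y0,a],loss="soft_l1") for y0 in(-.3,.0,.3) for a in np.arange(0,1.05,.2)),key=lambda s:s.cost)
p=best.x;print(p,best.cost,np.round(best.fun.reshape(-1,2),1).tolist())
print("pegs local ang deg",np.degrees(p[3])+np.arange(6)*60); print(np.round(pegs(p),4)); print(np.round(W(p,B),4)); print("pawl dir",-np.sin(p[2]),np.cos(p[2]))
o=get_obs();print(Ro.from_quat(o["ee_rot"]).as_matrix().round(3))
print(proj("top",W(p,B)),bt)
E
```

```text
[ 0.52757811 -0.20268337 -0.35256064  0.02016518] 3.573873565887497 [[-0.3, 1.2], [-0.5, 0.1], [-1.4, -0.5], [0.7, 0.2], [-0.6, 0.4], [0.6, 0.0], [0.0, 0.3], [0.4, 0.0], [-0.0, 0.3], [-0.0, -0.1], [-0.1, 0.1], [-0.2, -0.2], [-0.0, -0.0], [-0.4, -0.1], [0.3, 1.2], [-0.5, -0.5], [0.5, -0.4]]
pegs local ang deg [  1.15537946  61.15537946 121.15537946 181.15537946 241.15537946
 301.15537946]
[[ 0.5937 -0.2255  0.086 ]
 [ 0.5804 -0.1568  0.086 ]
 [ 0.5143 -0.134   0.086 ]
 [ 0.4614 -0.1798  0.086 ]
 [ 0.4747 -0.2486  0.086 ]
 [ 0.5409 -0.2714  0.086 ]]
[[ 0.5769 -0.1324  0.115 ]
 [ 0.5356 -0.1172  0.115 ]]
pawl dir 0.3453020806768975 0.9384915945708866
[[-0.912  0.41  -0.001]
 [ 0.41   0.912 -0.001]
 [ 0.    -0.001 -1.   ]]
[[334.85364383 192.87964508]
 [329.42960353 208.23831997]] [[334.33684211 192.40701754]
 [329.95087719 207.84561404]]
```

The fit is good: the axis is at (0.5276, -0.2027), yaw is -20.2° and the wheel is at about +0.02. I'll push with the fingers closed and their broad face across the positioner's radial direction. First I move to a hover point.

Call:
send_rows(motion=[{"rz": 43, "dx": -0.28, "dy": -0.22, "dz": 0, "jaw": 0}, {"rz": 43, "dx": -0.28, "dy": -0.22, "dz": 0, "jaw": 0}, {"rz": 43, "dx": -0.28, "dy": -0.22, "dz": 0, "jaw": 0}, {"rz": 43, "dx": -0.28, "dy": -0.22, "dz": 0, "jaw": 0}, {"rz": 43, "dx": -0.28, "dy": -0.22, "dz": 0, "jaw": 0}, {"rz": 43, "dx": -0.28, "dy": -0.22, "dz": 0, "jaw": 0}, {"rz": 43, "dx": -0.28, "dy": -0.22, "dz": 0, "jaw": 0}, {"rz": 43, "dx": -0.28, "dy": -0.22, "dz": 0, "jaw": 0}, {"rz": 43, "dx": -0.28, "dy": -0.22, "dz": 0, "jaw": 0}, {"rz": 43, "dx": -0.28, "dy": -0.22, "dz": 0, "jaw": 0}])

```text
schema error: expected keys rx, ry, rz, dx, dy, dz, jaw
```

Call:
send_rows(motion=[{"rx": 0, "ry": 0, "rz": 43, "dx": -0.28, "dy": -0.22, "dz": 0, "jaw": 0}, {"rx": 0, "ry": 0, "rz": 43, "dx": -0.28, "dy": -0.22, "dz": 0, "jaw": 0}, {"rx": 0, "ry": 0, "rz": 43, "dx": -0.28, "dy": -0.22, "dz": 0, "jaw": 0}, {"rx": 0, "ry": 0, "rz": 43, "dx": -0.28, "dy": -0.22, "dz": 0, "jaw": 0}, {"rx": 0, "ry": 0, "rz": 43, "dx": -0.28, "dy": -0.22, "dz": 0, "jaw": 0}, {"rx": 0, "ry": 0, "rz": 43, "dx": -0.28, "dy": -0.22, "dz": 0, "jaw": 0}, {"rx": 0, "ry": 0, "rz": 43, "dx": -0.28, "dy": -0.22, "dz": 0, "jaw": 0}, {"rx": 0, "ry": 0, "rz": 43, "dx": -0.28, "dy": -0.22, "dz": 0, "jaw": 0}, {"rx": 0, "ry": 0, "rz": 43, "dx": -0.28, "dy": -0.22, "dz": 0, "jaw": 0}, {"rx": 0, "ry": 0, "rz": 43, "dx": -0.28, "dy": -0.22, "dz": 0, "jaw": 0}])

```text
t: 0.93
ee_pos: [0.3822, 0.1598, 0.2265]
ee_rot: [0.556, 0.832, -0.0, 0.001]
wrist_force: [0.4, 0.5, 0.4]
opening: 0.0296
grip_force: 0.0
```

```bash
cat > st.py <<'E'
# state, and the move (tool axes) to a target: python3 st.py localx localy z
from h import *; import sys
p=[.5276,-.2027,-.3526]
o=get_obs();R=Ro.from_quat(o["ee_rot"]).as_matrix();e=o["ee_pos"]
c,s=np.cos(p[2]),np.sin(p[2]);L=np.array([[c,s,0],[-s,c,0],[0,0,1]])
print("t",o["t"],"ee",e.round(4),"local",(L@(e-[p[0],p[1],0])).round(4),"F",(L@o["wrist_force"]).round(1),"open",round(o["opening"],4))
print("toolx in local",(L@R[:,0]).round(4),"z",R[:,2].round(4),"q",o["joint_positions"].round(2))
if len(sys.argv)>3:
    t=np.array([float(v) for v in sys.argv[1:4]]); t=W(p,[t])[0]
    Rt=np.c_[[-s,c,0],[c,s,0],[0,0,-1]]
    print("shift",(R.T@(t-e)).round(4),"rotvec",np.degrees(Ro.from_matrix(R.T@Rt).as_rotvec()).round(2))
E
python3 st.py 0 .052 .2
```

```text
t 0.9333 ee [0.3822 0.1598 0.2265] local [-0.2617  0.29    0.2265] F [0.2 0.6 0.4] open 0.0296
toolx in local [-0.6783  0.7348 -0.0013] z [ 4.0e-04 -1.3e-03 -1.0e+00] q [ 0.21  0.14  1.8  -0.    1.2  -0.18]
shift [-0.3523  0.0309  0.027 ] rotvec [2.000e-02 7.000e-02 4.271e+01]
```

Call:
send_rows(motion=[{"rx": 0, "ry": 0, "rz": 42.7, "dx": -0.352, "dy": 0.031, "dz": 0.027, "jaw": 0}, {"rx": 0, "ry": 0, "rz": 42.7, "dx": -0.352, "dy": 0.031, "dz": 0.027, "jaw": 0}, {"rx": 0, "ry": 0, "rz": 42.7, "dx": -0.352, "dy": 0.031, "dz": 0.027, "jaw": 0}, {"rx": 0, "ry": 0, "rz": 42.7, "dx": -0.352, "dy": 0.031, "dz": 0.027, "jaw": 0}, {"rx": 0, "ry": 0, "rz": 42.7, "dx": -0.352, "dy": 0.031, "dz": 0.027, "jaw": 0}, {"rx": 0, "ry": 0, "rz": 42.7, "dx": -0.352, "dy": 0.031, "dz": 0.027, "jaw": 0}, {"rx": 0, "ry": 0, "rz": 42.7, "dx": -0.352, "dy": 0.031, "dz": 0.027, "jaw": 0}, {"rx": 0, "ry": 0, "rz": 42.7, "dx": -0.352, "dy": 0.031, "dz": 0.027, "jaw": 0}, {"rx": 0, "ry": 0, "rz": 42.7, "dx": -0.352, "dy": 0.031, "dz": 0.027, "jaw": 0}, {"rx": 0, "ry": 0, "rz": 42.7, "dx": -0.352, "dy": 0.031, "dz": 0.027, "jaw": 0}])

```text
t: 1.77
ee_pos: [0.5465, -0.1528, 0.1982]
ee_rot: [0.82, 0.573, -0.0, -0.0]
wrist_force: [-1.3, -0.0, -0.7]
opening: 0.0002
grip_force: 0.0
```

```bash
python3 st.py 0 .052 .1
```

```text
t 1.7667 ee [ 0.5465 -0.1528  0.1982] local [0.0005 0.0534 0.1982] F [-1.3 -0.5 -0.7] open 0.0002
toolx in local [-1.2e-03  1.0e+00 -6.0e-04] z [-7.e-04 -4.e-04 -1.e+00] q [-0.41  0.44  1.45 -0.    1.25 -0.06]
shift [-0.0013 -0.0005  0.0982] rotvec [-0.03  0.04  0.07]
```

Call:
send_rows(motion=[{"rx": 0, "ry": 0, "rz": 0, "dx": -0.001, "dy": 0, "dz": 0.025, "jaw": 0}, {"rx": 0, "ry": 0, "rz": 0, "dx": -0.001, "dy": 0, "dz": 0.05, "jaw": 0}, {"rx": 0, "ry": 0, "rz": 0, "dx": -0.001, "dy": 0, "dz": 0.07, "jaw": 0}, {"rx": 0, "ry": 0, "rz": 0, "dx": -0.001, "dy": 0, "dz": 0.085, "jaw": 0}, {"rx": 0, "ry": 0, "rz": 0, "dx": -0.001, "dy": 0, "dz": 0.095, "jaw": 0}, {"rx": 0, "ry": 0, "rz": 0, "dx": -0.001, "dy": 0, "dz": 0.098, "jaw": 0}, {"rx": 0, "ry": 0, "rz": 0, "dx": -0.001, "dy": 0, "dz": 0.098, "jaw": 0}])

```text
t: 2.35
ee_pos: [0.5447, -0.1494, 0.1013]
ee_rot: [0.819, 0.574, -0.0, -0.001]
wrist_force: [-0.1, 0.0, 0.1]
opening: 0.0005
grip_force: 0.0
```

```bash
python3 st.py 0 .140 .1; python3 - <<'E'
from h import *
b=optics.snapshot("scene")[170:300,90:260,::-1]
cv2.imwrite("pics/c3.png",cv2.resize(b,None,fx=4.5,fy=4.5,interpolation=cv2.INTER_CUBIC))
E
```

```text
t 2.35 ee [ 0.5447 -0.1494  0.1013] local [-0.0023  0.0559  0.1013] F [-0.1  0.   0.1] open 0.0005
toolx in local [-5.5e-03  1.0e+00  3.0e-04] z [-1.1e-03  7.0e-04 -1.0e+00] q [-0.4   0.54  1.58  0.    1.02 -0.06]
shift [0.084  0.0028 0.0013] rotvec [-0.07 -0.02  0.32]
```

View pics/c3.png

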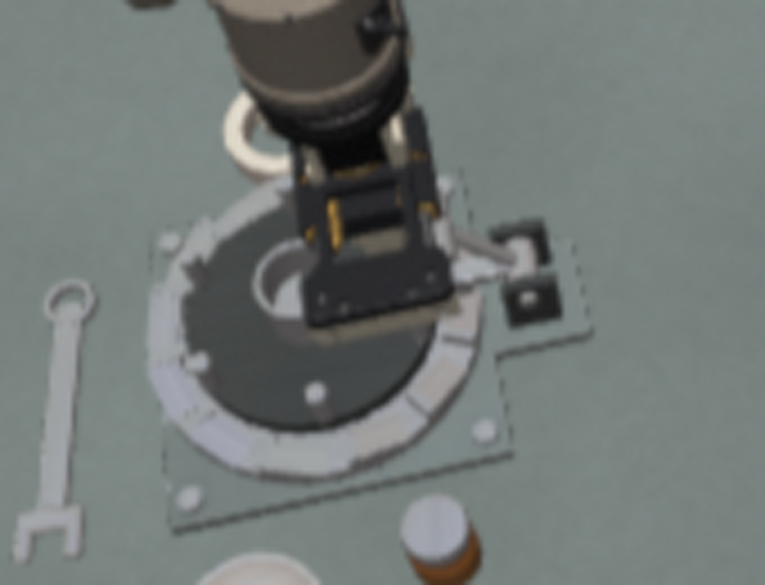

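The gripper is between the pipe and the bar, which shows at about (440,230). There is no contact force, and the pawl is still down. Now I'll push outward slowly.

Call:
send_rows(motion=[{"rx": 0, "ry": 0, "rz": 0, "dx": 0.004, "dy": 0.002, "dz": 0.001, "jaw": 0}, {"rx": 0, "ry": 0, "rz": 0, "dx": 0.008, "dy": 0.002, "dz": 0.001, "jaw": 0}, {"rx": 0, "ry": 0, "rz": 0, "dx": 0.012, "dy": 0.002, "dz": 0.001, "jaw": 0}, {"rx": 0, "ry": 0, "rz": 0, "dx": 0.016, "dy": 0.002, "dz": 0.001, "jaw": 0}, {"rx": 0, "ry": 0, "rz": 0, "dx": 0.02, "dy": 0.002, "dz": 0.001, "jaw": 0}, {"rx": 0, "ry": 0, "rz": 0, "dx": 0.024, "dy": 0.002, "dz": 0.001, "jaw": 0}, {"rx": 0, "ry": 0, "rz": 0, "dx": 0.028, "dy": 0.002, "dz": 0.001, "jaw": 0}, {"rx": 0, "ry": 0, "rz": 0, "dx": 0.032, "dy": 0.002, "dz": 0.001, "jaw": 0}, {"rx": 0, "ry": 0, "rz": 0, "dx": 0.036, "dy": 0.002, "dz": 0.001, "jaw": 0}, {"rx": 0, "ry": 0, "rz": 0, "dx": 0.04, "dy": 0.002, "dz": 0.001, "jaw": 0}])

```text
t: 3.23
ee_pos: [0.5606, -0.1127, 0.1006]
ee_rot: [0.819, 0.574, 0.0, -0.0]
wrist_force: [-1.2, -1.2, 0.4]
opening: 0.0005
grip_force: 0.4
```

```bash
python3 st.py 0 .140 .1
```

```text
t 3.2333 ee [ 0.5606 -0.1127  0.1006] local [-0.0002  0.0959  0.1006] F [-0.7 -1.5  0.4] open 0.0005
toolx in local [-4.9e-03  1.0e+00  3.0e-04] z [-2.e-04  4.e-04 -1.e+00] q [-0.33  0.55  1.56  0.    1.03  0.01]
shift [0.0441 0.0004 0.0006] rotvec [-0.02 -0.02  0.28]
```

Call:
send_rows(motion=[{"rx": 0, "ry": 0, "rz": 0, "dx": 0.004, "dy": 0, "dz": 0, "jaw": 0}, {"rx": 0, "ry": 0, "rz": 0, "dx": 0.008, "dy": 0, "dz": 0, "jaw": 0}, {"rx": 0, "ry": 0, "rz": 0, "dx": 0.012, "dy": 0, "dz": 0, "jaw": 0}, {"rx": 0, "ry": 0, "rz": 0, "dx": 0.016, "dy": 0, "dz": 0, "jaw": 0}, {"rx": 0, "ry": 0, "rz": 0, "dx": 0.02, "dy": 0, "dz": 0, "jaw": 0}, {"rx": 0, "ry": 0, "rz": 0, "dx": 0.024, "dy": 0, "dz": 0, "jaw": 0}, {"rx": 0, "ry": 0, "rz": 0, "dx": 0.028, "dy": 0, "dz": 0, "jaw": 0}, {"rx": 0, "ry": 0, "rz": 0, "dx": 0.032, "dy": 0, "dz": 0, "jaw": 0}, {"rx": 0, "ry": 0, "rz": 0, "dx": 0.036, "dy": 0, "dz": 0, "jaw": 0}, {"rx": 0, "ry": 0, "rz": 0, "dx": 0.04, "dy": 0, "dz": 0, "jaw": 0}])

```text
t: 4.07
ee_pos: [0.5743, -0.0753, 0.1007]
ee_rot: [0.819, 0.574, 0.0, -0.0]
wrist_force: [0.5, -0.2, -0.3]
opening: 0.0005
grip_force: 0.0
```

```bash
python3 st.py 0 .1 .125; python3 - <<'E'
from h import *
b=optics.snapshot("scene")[170:300,90:260,::-1]
cv2.imwrite("pics/c4.png",cv2.resize(b,None,fx=4.5,fy=4.5,interpolation=cv2.INTER_CUBIC))
E
```

```text
t 4.0667 ee [ 0.5743 -0.0753  0.1007] local [-0.0002  0.1357  0.1007] F [ 0.5 -0.  -0.3] open 0.0005
toolx in local [-4.9e-03  1.0e+00  2.0e-04] z [ 1.e-04  1.e-04 -1.e+00] q [-0.26  0.56  1.54  0.    1.04  0.08]
shift [-0.0357  0.     -0.0243] rotvec [-0.   -0.01  0.28]
```

View pics/c4.png

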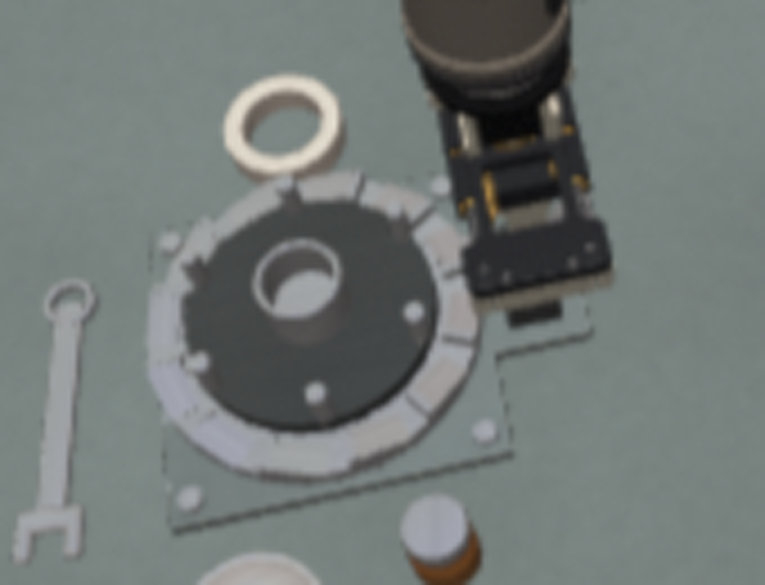

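The force is back to zero, so the lever has fallen past balance. The wheel and pipe are unmoved. Now to peg 0.

Call:
send_rows(motion=[{"rx": 0, "ry": 0, "rz": 0, "dx": -0.01, "dy": 0, "dz": -0.02, "jaw": 0}, {"rx": 0, "ry": 0, "rz": 0, "dx": -0.035, "dy": 0.025, "dz": -0.025, "jaw": 0}, {"rx": 0, "ry": 0, "rz": 0, "dx": -0.065, "dy": 0.045, "dz": -0.025, "jaw": 0}, {"rx": 0, "ry": 0, "rz": 0, "dx": -0.09, "dy": 0.06, "dz": -0.025, "jaw": 0}, {"rx": 0, "ry": 0, "rz": 0, "dx": -0.108, "dy": 0.07, "dz": -0.025, "jaw": 0}, {"rx": 0, "ry": 0, "rz": 0, "dx": -0.112, "dy": 0.07, "dz": -0.025, "jaw": 0}, {"rx": 0, "ry": 0, "rz": 0, "dx": -0.112, "dy": 0.07, "dz": -0.025, "jaw": 0}, {"rx": 0, "ry": 0, "rz": 0, "dx": -0.112, "dy": 0.07, "dz": -0.025, "jaw": 0}])

```text
t: 4.78
ee_pos: [0.6014, -0.2041, 0.1254]
ee_rot: [0.819, 0.574, -0.0, -0.001]
wrist_force: [-0.3, -0.0, -0.1]
opening: 0.0002
grip_force: 0.0
```

```bash
python3 st.py .07 .024 .068; python3 - <<'E'
from h import *
b=optics.snapshot("scene")[170:300,90:260,::-1]
cv2.imwrite("pics/c5.png",cv2.resize(b,None,fx=4.5,fy=4.5,interpolation=cv2.INTER_CUBIC))
E
```

```text
t 4.7833 ee [ 0.6014 -0.2041  0.1254] local [0.0697 0.0241 0.1254] F [-0.3 -0.1 -0.1] open 0.0002
toolx in local [-4.6e-03  1.0e+00  6.0e-04] z [-7.e-04  9.e-04 -1.e+00] q [-0.45  0.63  1.33  0.    1.18 -0.1 ]
shift [-0.0002  0.0003  0.0574] rotvec [-0.06 -0.04  0.26]
```

View pics/c5.png

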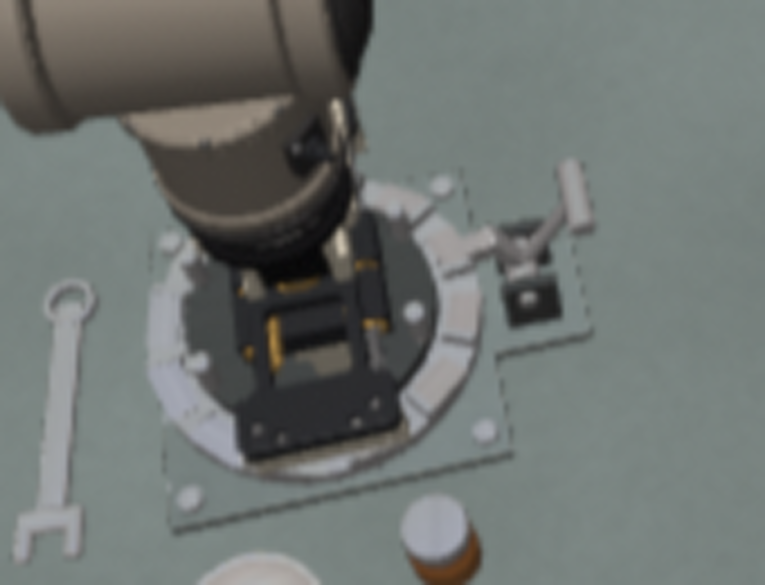

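The bar is thrown back, at (575,195). I'll go down beside peg 0.

Call:
send_rows(motion=[{"rx": 0, "ry": 0, "rz": 0, "dx": 0, "dy": 0, "dz": 0.015, "jaw": 0}, {"rx": 0, "ry": 0, "rz": 0, "dx": 0, "dy": 0, "dz": 0.03, "jaw": 0}, {"rx": 0, "ry": 0, "rz": 0, "dx": 0, "dy": 0, "dz": 0.042, "jaw": 0}, {"rx": 0, "ry": 0, "rz": 0, "dx": 0, "dy": 0, "dz": 0.05, "jaw": 0}, {"rx": 0, "ry": 0, "rz": 0, "dx": 0, "dy": 0, "dz": 0.055, "jaw": 0}, {"rx": 0, "ry": 0, "rz": 0, "dx": 0, "dy": 0, "dz": 0.055, "jaw": 0}, {"rx": 0, "ry": 0, "rz": 0, "dx": 0, "dy": 0, "dz": 0.055, "jaw": 0}])

```text
t: 5.42
ee_pos: [0.602, -0.2046, 0.0709]
ee_rot: [0.819, 0.574, 0.0, 0.0]
wrist_force: [-0.1, -0.1, -0.4]
opening: 0.0007
grip_force: 0.0
```

```bash
python3 st.py .07 -.0153 .070
```

```text
t 5.4167 ee [ 0.602  -0.2046  0.0709] local [0.0705 0.0239 0.0709] F [-0.1 -0.1 -0.4] open 0.0007
toolx in local [-5.2e-03  1.0e+00  1.0e-04] z [ 2.e-04  0.e+00 -1.e+00] q [-0.45  0.69  1.39  0.    1.06 -0.1 ]
shift [-0.0392 -0.0007  0.0009] rotvec [ 0.01 -0.01  0.3 ]
```

Call:
send_rows(motion=[{"rx": 0, "ry": 0, "rz": 0, "dx": -0.003, "dy": 0, "dz": 0, "jaw": 0}, {"rx": 0, "ry": 0, "rz": 0, "dx": -0.006, "dy": 0, "dz": 0, "jaw": 0}, {"rx": 0, "ry": 0, "rz": 0, "dx": -0.009, "dy": 0, "dz": 0, "jaw": 0}, {"rx": 0, "ry": 0, "rz": 0, "dx": -0.012, "dy": 0, "dz": 0, "jaw": 0}, {"rx": 0, "ry": 0, "rz": 0, "dx": -0.015, "dy": 0, "dz": 0, "jaw": 0}, {"rx": 0, "ry": 0, "rz": 0, "dx": -0.018, "dy": 0, "dz": 0, "jaw": 0}, {"rx": 0, "ry": 0, "rz": 0, "dx": -0.021, "dy": 0, "dz": 0, "jaw": 0}, {"rx": 0, "ry": 0, "rz": 0, "dx": -0.024, "dy": 0, "dz": 0, "jaw": 0}, {"rx": 0, "ry": 0, "rz": 0, "dx": -0.027, "dy": 0, "dz": 0, "jaw": 0}, {"rx": 0, "ry": 0, "rz": 0, "dx": -0.03, "dy": 0, "dz": 0, "jaw": 0}])

```text
t: 6.25
ee_pos: [0.5908, -0.2329, 0.0703]
ee_rot: [0.819, 0.574, -0.0, -0.001]
wrist_force: [-1.2, 5.0, 1.0]
opening: 0.0004
grip_force: 2.1
```

```bash
python3 st.py .07 -.0153 .070
```

```text
t 6.25 ee [ 0.5908 -0.2329  0.0703] local [ 0.0697 -0.0065  0.0703] F [-2.9  4.2  1. ] open 0.0004
toolx in local [-4.8e-03  1.0e+00  5.0e-04] z [-0.0016  0.0011 -1.    ] q [-0.5   0.69  1.39  0.    1.07 -0.15]
shift [-0.0088  0.0002  0.0003] rotvec [-0.11 -0.03  0.27]
```

Call:
send_rows(motion=[{"rx": 0, "ry": 0, "rz": 0, "dx": -0.003, "dy": 0, "dz": 0, "jaw": 0}, {"rx": 0, "ry": 0, "rz": 0, "dx": -0.006, "dy": 0, "dz": 0, "jaw": 0}, {"rx": 0, "ry": 0, "rz": 0, "dx": -0.0085, "dy": 0, "dz": 0, "jaw": 0}, {"rx": 0, "ry": 0, "rz": 0, "dx": -0.0085, "dy": 0, "dz": 0, "jaw": 0}, {"rx": 0, "ry": 0, "rz": 0, "dx": -0.0085, "dy": 0, "dz": 0, "jaw": 0}, {"rx": 0, "ry": 0, "rz": 0, "dx": -0.0085, "dy": 0, "dz": 0, "jaw": 0}])

```text
t: 6.75
ee_pos: [0.5888, -0.2418, 0.0707]
ee_rot: [0.819, 0.574, -0.0, 0.001]
wrist_force: [0.2, -0.2, -0.3]
opening: 0.0005
grip_force: 0.0
```

```bash
python3 st.py .07 -.0153 .070
```

```text
t 6.75 ee [ 0.5888 -0.2418  0.0707] local [ 0.0709 -0.0155  0.0707] F [ 0.2 -0.2 -0.3] open 0.0005
toolx in local [-4.8e-03  1.0e+00 -8.0e-04] z [ 5.e-04 -1.e-03 -1.e+00] q [-0.51  0.69  1.39 -0.    1.06 -0.16]
shift [ 0.0002 -0.0009  0.0007] rotvec [0.05 0.05 0.27]
```

Call:
send_rows(motion=[{"rx": 0, "ry": 0, "rz": 0, "dx": 0.006, "dy": 0, "dz": 0, "jaw": 0}, {"rx": 0, "ry": 0, "rz": 0, "dx": 0.012, "dy": 0, "dz": -0.005, "jaw": 0}, {"rx": 0, "ry": 0, "rz": 0, "dx": 0.012, "dy": 0, "dz": -0.025, "jaw": 0}, {"rx": 0, "ry": 0, "rz": 0, "dx": 0.012, "dy": 0, "dz": -0.055, "jaw": 0}, {"rx": 0, "ry": 0, "rz": 0, "dx": 0.012, "dy": 0, "dz": -0.09, "jaw": 0}, {"rx": 0, "ry": 0, "rz": 0, "dx": 0.04, "dy": -0.02, "dz": -0.11, "jaw": 0}, {"rx": 0, "ry": 0, "rz": 0, "dx": 0.08, "dy": -0.03, "dz": -0.11, "jaw": 0}, {"rx": 0, "ry": 0, "rz": 0, "dx": 0.12, "dy": -0.05, "dz": -0.11, "jaw": 0}, {"rx": 0, "ry": 0, "rz": 0, "dx": 0.16, "dy": -0.07, "dz": -0.11, "jaw": 0}, {"rx": 0, "ry": 0, "rz": 0, "dx": 0.19, "dy": -0.07, "dz": -0.11, "jaw": 0}])

```text
t: 7.58
ee_pos: [0.5858, -0.0355, 0.1818]
ee_rot: [0.819, 0.574, -0.0, -0.0]
wrist_force: [1.6, 0.7, 0.0]
opening: 0.0005
grip_force: 0.0
```

```bash
python3 st.py 0 .2 .1; python3 - <<'E'
from h import *
for n,(r,c) in dict(top=(160,290),scene=(195,110)).items():
    im=optics.snapshot(n)[r:r+105,c:c+120,::-1]
    cv2.imwrite(f"pics/{n}6.png",cv2.resize(im,None,fx=5.7,fy=5.7,interpolation=cv2.INTER_CUBIC))
E
```

```text
t 7.5833 ee [ 0.5858 -0.0355  0.1818] local [-0.0031  0.177   0.1818] F [1.2 1.2 0. ] open 0.0005
toolx in local [-5.6e-03  1.0e+00  1.0e-04] z [-3.e-04  2.e-04 -1.e+00] q [-0.19  0.49  1.42  0.    1.23  0.16]
shift [0.0229 0.0032 0.0818] rotvec [-0.02 -0.    0.32]
```

View pics/scene6.png

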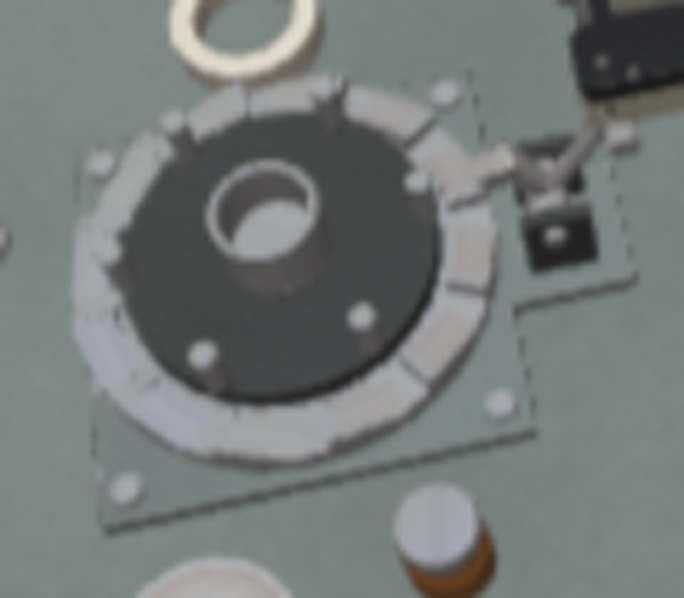

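Peg tops are now at (361,316), (203,353), (176,122), (330,88), (418,181) and (105,247). The pawl is still back and the pipe stands where it was. I'll fit the wheel angle.

```bash
python3 st.py 0 .205 .18; python3 - <<'E'
from h import *
from scipy.optimize import least_squares
near=lambda a,b:(a-b[np.argmin(((a[:,None]-b[None])**2).sum(2),1)]).ravel()
for L in ([(361,316),(203,353),(176,122),(330,88),(418,181),(105,247)],[(410,252),(286,355),(136,316),(250,95)]):
    q=np.array(L)/5.7+[110,195]-.4
    for a0 in ([-.45] if len(L)==6 else [.02]):
        s=least_squares(lambda v:near(q,proj("scene",pegs([.5276+v[1],-.2027+v[2],-.3526,v[0]]))),[a0,0,0]); print(s.x,s.cost)
E
```

```text
t 7.6833 ee [ 0.5883 -0.0329  0.1818] local [-0.0017  0.1803  0.1818] F [ 0.6 -0.5  0.6] open 0.0003
toolx in local [-0.0109  0.9999  0.0018] z [ 0.0021  0.0012 -1.    ] q [-0.19  0.49  1.41  0.    1.23  0.15]
shift [0.0247 0.002  0.0018] rotvec [ 0.09 -0.1   0.63]
[-5.14982151e-01 -8.29307623e-04  1.18842716e-04] 0.8870462952768153
[ 0.01878503  0.00034065 -0.00043119] 0.8227581342855071
```

```bash
cat > ang.py <<'E'
from h import *
def ang(n,im,lo,hi):
    # brightness over peg-top discs minus surrounding ring, versus wheel angle
    g=cv2.GaussianBlur(cv2.cvtColor(im,cv2.COLOR_RGB2GRAY).astype(np.float32),(0,0),.6)
    A=np.arange(lo,hi,.004); sc=[]
    t=np.arange(12)*np.pi/6
    for a in A:
        P=pegs([.5276,-.2027,-.3526,a]); f=lambda r:np.mean([cv2.remap(g,*[v.astype(np.float32)[None] for v in proj(n,c+np.c_[r*np.cos(t),r*np.sin(t),0*t]).T],cv2.INTER_LINEAR).mean() if True else 0 for c in P])
        sc.append(f(.0)+f(.004)-2*f(.009))
    i=int(np.argmax(sc)); return A[i],np.round(sc[i],1),np.round([A[j] for j in np.argsort(sc)[-8:]],3)
if __name__=="__main__":
    for n in("top","scene"):
        print(n,ang(n,cv2.imread(f"pics/{n}0.png")[:,:,::-1].copy(),-.15,.2),ang(n,optics.snapshot(n),-.7,-.25))
E
python3 ang.py
```

```text
top (np.float64(0.026000000000000162), np.float32(89.3), array([0.042, 0.014, 0.038, 0.018, 0.034, 0.022, 0.03 , 0.026])) (np.float64(-0.47999999999999976), np.float32(47.2), array([-0.464, -0.492, -0.468, -0.488, -0.472, -0.476, -0.484, -0.48 ]))
scene (np.float64(0.02200000000000016), np.float32(73.2), array([0.006, 0.034, 0.01 , 0.03 , 0.014, 0.018, 0.026, 0.022])) (np.float64(-0.5039999999999998), np.float32(80.2), array([-0.488, -0.516, -0.492, -0.512, -0.508, -0.496, -0.5  , -0.504]))
```

The wheel reads about -0.49, near the edge of the safe window (-0.51 to -0.40). I'll nudge it forward about 0.04 rad from the other side of peg 0 before lowering the pawl.

Call:
send_rows(motion=[{"rx": 0, "ry": 0, "rz": 0, "dx": -0.04, "dy": 0.01, "dz": 0, "jaw": 0}, {"rx": 0, "ry": 0, "rz": 0, "dx": -0.08, "dy": 0.02, "dz": 0, "jaw": 0}, {"rx": 0, "ry": 0, "rz": 0, "dx": -0.12, "dy": 0.03, "dz": 0, "jaw": 0}, {"rx": 0, "ry": 0, "rz": 0, "dx": -0.16, "dy": 0.045, "dz": 0, "jaw": 0}, {"rx": 0, "ry": 0, "rz": 0, "dx": -0.2, "dy": 0.055, "dz": 0, "jaw": 0}, {"rx": 0, "ry": 0, "rz": 0, "dx": -0.235, "dy": 0.066, "dz": 0, "jaw": 0}, {"rx": 0, "ry": 0, "rz": 0, "dx": -0.249, "dy": 0.066, "dz": 0, "jaw": 0}, {"rx": 0, "ry": 0, "rz": 0, "dx": -0.249, "dy": 0.066, "dz": 0.03, "jaw": 0}, {"rx": 0, "ry": 0, "rz": 0, "dx": -0.249, "dy": 0.066, "dz": 0.05, "jaw": 0}, {"rx": 0, "ry": 0, "rz": 0, "dx": -0.249, "dy": 0.066, "dz": 0.05, "jaw": 0}])

```text
t: 8.62
ee_pos: [0.5618, -0.2951, 0.1262]
ee_rot: [0.819, 0.573, -0.002, -0.004]
wrist_force: [-1.3, 1.1, -0.3]
opening: 0.0005
grip_force: 0.0
```

```bash
python3 st.py .066 -.068 .071
```

```text
t 8.6167 ee [ 0.5618 -0.2951  0.1262] local [ 0.064  -0.0749  0.1262] F [-1.6  0.6 -0.3] open 0.0005
toolx in local [-0.0024  1.      0.002 ] z [-0.007   0.0047 -1.    ] q [-0.6   0.63  1.33 -0.    1.19 -0.25]
shift [0.0068 0.0025 0.0552] rotvec [-0.47 -0.12  0.14]
```

Still settling slightly. Descend at this y, which is clear of the peg.

Call:
send_rows(motion=[{"rx": 0, "ry": 0, "rz": 0, "dx": 0, "dy": 0, "dz": 0, "jaw": 0}, {"rx": 0, "ry": 0, "rz": 0, "dx": 0, "dy": 0, "dz": 0.015, "jaw": 0}, {"rx": 0, "ry": 0, "rz": 0, "dx": 0, "dy": 0, "dz": 0.03, "jaw": 0}, {"rx": 0, "ry": 0, "rz": 0, "dx": 0, "dy": 0, "dz": 0.045, "jaw": 0}, {"rx": 0, "ry": 0, "rz": 0, "dx": 0, "dy": 0, "dz": 0.055, "jaw": 0}, {"rx": 0, "ry": 0, "rz": 0, "dx": 0, "dy": 0, "dz": 0.056, "jaw": 0}, {"rx": 0, "ry": 0, "rz": 0, "dx": 0, "dy": 0, "dz": 0.056, "jaw": 0}, {"rx": 0, "ry": 0, "rz": 0, "dx": 0, "dy": 0, "dz": 0.056, "jaw": 0}])

```text
t: 9.28
ee_pos: [0.5655, -0.2955, 0.0761]
ee_rot: [0.819, 0.574, 0.0, 0.001]
wrist_force: [0.8, 0.1, 0.7]
opening: 0.0003
grip_force: 0.0
```

```bash
python3 st.py .066 -.047 .071
```

```text
t 9.2833 ee [ 0.5655 -0.2955  0.0761] local [ 0.0676 -0.074   0.0761] F [0.7 0.3 0.7] open 0.0003
toolx in local [-5.e-03  1.e+00 -5.e-04] z [ 0.0018 -0.0012 -1.    ] q [-0.6   0.69  1.38  0.    1.08 -0.25]
shift [ 0.027  -0.0015  0.0051] rotvec [0.12 0.03 0.29]
```

Call:
send_rows(motion=[{"rx": 0, "ry": 0, "rz": 0, "dx": 0.005, "dy": 0, "dz": 0.004, "jaw": 0}, {"rx": 0, "ry": 0, "rz": 0, "dx": 0.01, "dy": 0, "dz": 0.004, "jaw": 0}, {"rx": 0, "ry": 0, "rz": 0, "dx": 0.015, "dy": 0, "dz": 0.004, "jaw": 0}, {"rx": 0, "ry": 0, "rz": 0, "dx": 0.018, "dy": 0, "dz": 0.004, "jaw": 0}, {"rx": 0, "ry": 0, "rz": 0, "dx": 0.021, "dy": 0, "dz": 0.004, "jaw": 0}, {"rx": 0, "ry": 0, "rz": 0, "dx": 0.023, "dy": 0, "dz": 0.004, "jaw": 0}, {"rx": 0, "ry": 0, "rz": 0, "dx": 0.025, "dy": 0, "dz": 0.004, "jaw": 0}, {"rx": 0, "ry": 0, "rz": 0, "dx": 0.026, "dy": 0, "dz": 0.004, "jaw": 0}, {"rx": 0, "ry": 0, "rz": 0, "dx": 0.027, "dy": 0, "dz": 0.004, "jaw": 0}, {"rx": 0, "ry": 0, "rz": 0, "dx": 0.027, "dy": 0, "dz": 0.004, "jaw": 0}])

```text
t: 10.12
ee_pos: [0.5745, -0.2708, 0.071]
ee_rot: [0.819, 0.574, 0.0, 0.001]
wrist_force: [1.4, -5.3, -1.5]
opening: 0.0003
grip_force: 2.1
```

```bash
python3 st.py .066 -.07 .071; python3 ang.py
```

```text
t 10.1167 ee [ 0.5745 -0.2708  0.071 ] local [ 0.0675 -0.0477  0.071 ] F [ 3.2 -4.5 -1.5] open 0.0003
toolx in local [-0.0046  1.     -0.0012] z [ 0.0015 -0.0018 -1.    ] q [-0.56  0.69  1.39 -0.    1.06 -0.21]
shift [-0.0223 -0.0016 -0.    ] rotvec [0.12 0.07 0.26]
top (np.float64(0.026000000000000162), np.float32(89.3), array([0.042, 0.014, 0.038, 0.018, 0.034, 0.022, 0.03 , 0.026])) (np.float64(-0.47199999999999975), np.float32(67.4), array([-0.488, -0.46 , -0.484, -0.464, -0.468, -0.48 , -0.476, -0.472]))
scene (np.float64(0.02200000000000016), np.float32(73.2), array([0.006, 0.034, 0.01 , 0.03 , 0.014, 0.018, 0.026, 0.022])) (np.float64(-0.47199999999999975), np.float32(35.8), array([-0.456, -0.484, -0.46 , -0.48 , -0.464, -0.468, -0.476, -0.472]))
```

Call:
send_rows(motion=[{"rx": 0, "ry": 0, "rz": 0, "dx": 0.001, "dy": 0, "dz": 0, "jaw": 0}, {"rx": 0, "ry": 0, "rz": 0, "dx": 0.0015, "dy": 0, "dz": 0, "jaw": 0}, {"rx": 0, "ry": 0, "rz": 0, "dx": 0.0015, "dy": 0, "dz": 0, "jaw": 0}, {"rx": 0, "ry": 0, "rz": 0, "dx": -0.005, "dy": 0, "dz": 0, "jaw": 0}, {"rx": 0, "ry": 0, "rz": 0, "dx": -0.012, "dy": 0, "dz": 0, "jaw": 0}, {"rx": 0, "ry": 0, "rz": 0, "dx": -0.014, "dy": 0, "dz": -0.015, "jaw": 0}, {"rx": 0, "ry": 0, "rz": 0, "dx": -0.014, "dy": 0, "dz": -0.045, "jaw": 0}, {"rx": 0, "ry": 0, "rz": 0, "dx": -0.014, "dy": 0, "dz": -0.08, "jaw": 0}, {"rx": 0, "ry": 0, "rz": 0, "dx": -0.01, "dy": 0, "dz": -0.11, "jaw": 0}, {"rx": 0, "ry": 0, "rz": 0, "dx": -0.01, "dy": 0, "dz": -0.11, "jaw": 0}])

```text
t: 11.05
ee_pos: [0.573, -0.2805, 0.1878]
ee_rot: [0.819, 0.574, 0.002, 0.005]
wrist_force: [0.6, -1.1, 0.4]
opening: 0.0003
grip_force: 0.0
```

```bash
python3 st.py 0 .21 .18; python3 ang.py
```

```text
t 11.05 ee [ 0.573  -0.2805  0.1878] local [ 0.0694 -0.0573  0.1878] F [ 0.9 -0.8  0.4] open 0.0003
toolx in local [-0.0048  1.     -0.0016] z [ 0.0096 -0.0051 -0.9999] q [-0.58  0.57  1.26  0.    1.3  -0.23]
shift [ 0.2677 -0.0682  0.0067] rotvec [0.62 0.09 0.27]
top (np.float64(0.026000000000000162), np.float32(89.3), array([0.042, 0.014, 0.038, 0.018, 0.034, 0.022, 0.03 , 0.026])) (np.float64(-0.44799999999999973), np.float32(96.8), array([-0.464, -0.436, -0.46 , -0.44 , -0.456, -0.444, -0.452, -0.448]))
scene (np.float64(0.02200000000000016), np.float32(73.2), array([0.006, 0.034, 0.01 , 0.03 , 0.014, 0.018, 0.026, 0.022])) (np.float64(-0.44799999999999973), np.float32(77.7), array([-0.464, -0.46 , -0.436, -0.44 , -0.456, -0.444, -0.452, -0.448]))
```

The wheel is at -0.448 in both views. Now over to the outside of the bar.

Call:
send_rows(motion=[{"rx": 0, "ry": 0, "rz": 0, "dx": 0.04, "dy": -0.01, "dz": 0, "jaw": 0}, {"rx": 0, "ry": 0, "rz": 0, "dx": 0.08, "dy": -0.02, "dz": 0, "jaw": 0}, {"rx": 0, "ry": 0, "rz": 0, "dx": 0.12, "dy": -0.03, "dz": 0, "jaw": 0}, {"rx": 0, "ry": 0, "rz": 0, "dx": 0.16, "dy": -0.04, "dz": 0, "jaw": 0}, {"rx": 0, "ry": 0, "rz": 0, "dx": 0.2, "dy": -0.05, "dz": 0, "jaw": 0}, {"rx": 0, "ry": 0, "rz": 0, "dx": 0.235, "dy": -0.06, "dz": 0, "jaw": 0}, {"rx": 0, "ry": 0, "rz": 0, "dx": 0.26, "dy": -0.068, "dz": 0, "jaw": 0}, {"rx": 0, "ry": 0, "rz": 0, "dx": 0.268, "dy": -0.068, "dz": 0, "jaw": 0}, {"rx": 0, "ry": 0, "rz": 0, "dx": 0.268, "dy": -0.068, "dz": 0, "jaw": 0}, {"rx": 0, "ry": 0, "rz": 0, "dx": 0.268, "dy": -0.068, "dz": 0, "jaw": 0}])

```text
t: 11.98
ee_pos: [0.5975, -0.0046, 0.1795]
ee_rot: [0.819, 0.574, -0.001, -0.001]
wrist_force: [0.8, -0.2, -0.3]
opening: 0.0003
grip_force: 0.0
```

```bash
python3 st.py 0 .21 .1
```

```text
t 11.9833 ee [ 0.5975 -0.0046  0.1795] local [-0.0028  0.21    0.1795] F [ 0.8  0.  -0.3] open 0.0003
toolx in local [-5.4e-03  1.0e+00 -9.0e-04] z [-2.2e-03 -2.0e-04 -1.0e+00] q [-0.14  0.51  1.38 -0.    1.25  0.21]
shift [0.     0.0029 0.0795] rotvec [-0.12  0.05  0.31]
```

Call:
send_rows(motion=[{"rx": 0, "ry": 0, "rz": 0, "dx": 0, "dy": 0.003, "dz": 0.025, "jaw": 0}, {"rx": 0, "ry": 0, "rz": 0, "dx": 0, "dy": 0.003, "dz": 0.05, "jaw": 0}, {"rx": 0, "ry": 0, "rz": 0, "dx": 0, "dy": 0.003, "dz": 0.07, "jaw": 0}, {"rx": 0, "ry": 0, "rz": 0, "dx": 0, "dy": 0.003, "dz": 0.08, "jaw": 0}, {"rx": 0, "ry": 0, "rz": 0, "dx": -0.005, "dy": 0.003, "dz": 0.08, "jaw": 0}, {"rx": 0, "ry": 0, "rz": 0, "dx": -0.01, "dy": 0.003, "dz": 0.08, "jaw": 0}, {"rx": 0, "ry": 0, "rz": 0, "dx": -0.015, "dy": 0.003, "dz": 0.08, "jaw": 0}, {"rx": 0, "ry": 0, "rz": 0, "dx": -0.02, "dy": 0.003, "dz": 0.08, "jaw": 0}, {"rx": 0, "ry": 0, "rz": 0, "dx": -0.024, "dy": 0.003, "dz": 0.08, "jaw": 0}, {"rx": 0, "ry": 0, "rz": 0, "dx": -0.028, "dy": 0.003, "dz": 0.08, "jaw": 0}])

```text
t: 12.82
ee_pos: [0.5916, -0.0319, 0.1018]
ee_rot: [0.819, 0.574, 0.001, 0.001]
wrist_force: [0.8, 1.7, 0.3]
opening: 0.0006
grip_force: 0.9
```

```bash
python3 st.py 0 .145 .1
```

```text
t 12.8167 ee [ 0.5916 -0.0319  0.1018] local [0.0011 0.1824 0.1018] F [0.1 1.9 0.3] open 0.0006
toolx in local [-4.4e-03  1.0e+00  8.0e-04] z [ 2.e-03  1.e-04 -1.e+00] q [-0.18  0.58  1.5   0.    1.06  0.16]
shift [-0.0374 -0.0013  0.0017] rotvec [ 0.11 -0.05  0.25]
```

Call:
send_rows(motion=[{"rx": 0, "ry": 0, "rz": 0, "dx": -0.004, "dy": 0, "dz": 0, "jaw": 0}, {"rx": 0, "ry": 0, "rz": 0, "dx": -0.008, "dy": 0, "dz": 0, "jaw": 0}, {"rx": 0, "ry": 0, "rz": 0, "dx": -0.012, "dy": 0, "dz": 0, "jaw": 0}, {"rx": 0, "ry": 0, "rz": 0, "dx": -0.016, "dy": 0, "dz": 0, "jaw": 0}, {"rx": 0, "ry": 0, "rz": 0, "dx": -0.02, "dy": 0, "dz": 0, "jaw": 0}, {"rx": 0, "ry": 0, "rz": 0, "dx": -0.024, "dy": 0, "dz": 0, "jaw": 0}, {"rx": 0, "ry": 0, "rz": 0, "dx": -0.028, "dy": 0, "dz": 0, "jaw": 0}, {"rx": 0, "ry": 0, "rz": 0, "dx": -0.032, "dy": 0, "dz": 0, "jaw": 0}, {"rx": 0, "ry": 0, "rz": 0, "dx": -0.036, "dy": 0, "dz": 0, "jaw": 0}, {"rx": 0, "ry": 0, "rz": 0, "dx": -0.04, "dy": 0, "dz": 0, "jaw": 0}])

```text
t: 13.65
ee_pos: [0.5774, -0.0694, 0.1006]
ee_rot: [0.819, 0.574, -0.0, -0.0]
wrist_force: [0.1, 0.2, 0.5]
opening: -0.0
grip_force: 0.0
```

Call:
send_rows(motion=[{"rx": 0, "ry": 0, "rz": 0, "dx": -0.004, "dy": 0, "dz": 0, "jaw": 0}, {"rx": 0, "ry": 0, "rz": 0, "dx": -0.006, "dy": 0, "dz": 0, "jaw": 0}, {"rx": 0, "ry": 0, "rz": 0, "dx": -0.006, "dy": 0, "dz": 0, "jaw": 0}, {"rx": 0, "ry": 0, "rz": 0, "dx": 0.02, "dy": 0, "dz": -0.01, "jaw": 0}, {"rx": 0, "ry": 0, "rz": 0, "dx": 0.05, "dy": 0, "dz": -0.04, "jaw": 0}, {"rx": 0, "ry": 0, "rz": 0, "dx": 0.08, "dy": 0, "dz": -0.06, "jaw": 0}, {"rx": 0, "ry": 0, "rz": 0, "dx": 0.11, "dy": 0, "dz": -0.08, "jaw": 0}, {"rx": 0, "ry": 0, "rz": 0, "dx": 0.14, "dy": 0, "dz": -0.1, "jaw": 0}, {"rx": 0, "ry": 0, "rz": 0, "dx": 0.15, "dy": 0, "dz": -0.1, "jaw": 0}, {"rx": 0, "ry": 0, "rz": 0, "dx": 0.15, "dy": 0, "dz": -0.1, "jaw": 0}])

```text
t: 14.48
ee_pos: [0.6295, 0.0746, 0.2014]
ee_rot: [0.818, 0.576, 0.001, 0.001]
wrist_force: [-0.5, -0.8, -0.6]
opening: 0.0001
grip_force: 0.0
```

```bash
python3 st.py; python3 ang.py; python3 - <<'E'
from h import *
L=[]
for n,(r,c) in dict(top=(160,290),scene=(195,110)).items():
    L.append(cv2.resize(optics.snapshot(n)[r:r+105,c:c+120,::-1],(400,350),interpolation=cv2.INTER_CUBIC))
cv2.imwrite("pics/f.png",np.hstack(L))
E
```

```text
t 14.4833 ee [0.6295 0.0746 0.2014] local [-1.000e-04  2.955e-01  2.014e-01] F [-0.2 -0.9 -0.6] open 0.0001
toolx in local [-0.0084  1.      0.0014] z [ 2.5e-03  5.0e-04 -1.0e+00] q [-0.    0.56  1.24  0.    1.34  0.34]
top (np.float64(0.026000000000000162), np.float32(89.3), array([0.042, 0.014, 0.038, 0.018, 0.034, 0.022, 0.03 , 0.026])) (np.float64(-0.44799999999999973), np.float32(83.9), array([-0.464, -0.436, -0.46 , -0.44 , -0.456, -0.444, -0.452, -0.448]))
scene (np.float64(0.02200000000000016), np.float32(73.2), array([0.006, 0.034, 0.01 , 0.03 , 0.014, 0.018, 0.026, 0.022])) (np.float64(-0.45199999999999974), np.float32(81.1), array([-0.468, -0.44 , -0.464, -0.444, -0.46 , -0.448, -0.456, -0.452]))
```

View pics/f.png

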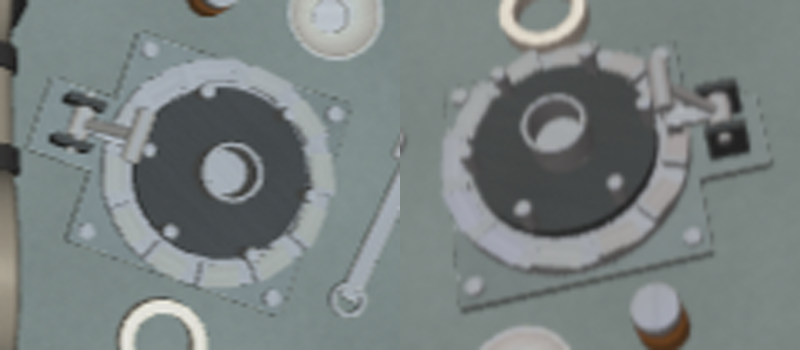

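The bar is back at its original pixels, (660,55) to (658,105) in the scene half, so the pawl is fully down. The wheel is at -0.45, the pipe is standing and the robot is clear.

```bash
python3 -c "
from bench import hand_in
print(hand_in())"
```

```text
the job is handed in; nothing more can be done
None
```

I've handed the job in: the pawl was thrown back, the wheel pushed back one notch to about -0.45 rad and the pawl dropped back into that notch, with the pipe still standing (the hand-in returned no verdict).

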